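# Third hand at the tube-rack jig

### The arm

A 6-joint arm with a two-finger parallel gripper is mounted at the origin on the work surface. World frame = base frame: x ahead of the robot, y to its left, z up, the work surface at z = 0. Lengths are in m, angles in rad, forces in N, time in s.
With the tool pointing down it reaches from about 0.275 to 0.75 m from the base axis. Payload 10.2 kg.
Tool frame: the origin (TCP) lies between the finger pads; the fingertips stand 8 mm ahead of it and the grasp point (between the pads) lies 11 mm behind it; z points along the fingers, y is the line along which they close (so a half turn about z gives the same grasp; the last joint's range is limited). The gripper opens to 85 mm and grips with 20 to 120 N. Pads are 22 mm wide; open, the fingers measure 114 mm over their backs; the gripper's body (76 mm by 85 mm) begins 54 mm behind the grasp point. The pads swing forward as they close: fully open they stand 13 mm farther back than shut.
Start: joints at [1.022, 0.313, 1.498, -0, 1.331, -0.223], TCP at [0.168, 0.497, 0.239] pointing down, gripper open.
Joint ranges: [-2.94, 2.94], [-0.97, 2.17], [0.19, 2.56], [-1.23, 4.37], [0.02, 3.11], [-2.88, 2.88]. Speed limits (rad/s): [2.39, 2.39, 3.01, 3.14, 3.14, 3.14].

### API

Orientations are given as a unit quaternion [w, x, y, z].
In Python, from station import robot gives the robot as it stands. The module is installed in compiled form; this text tells all that it offers.
- The arm moves only by the tool servo_tool, never from a script. Its argument "deltas" is a list of rows, each a list of 2 entries, a list of its own where there are three numbers: the shift along the tool's x, y, z in shares of 0.8 m (1.0 is 0.8 m), then the turn, a rotation vector about the tool's x, y, z in fractions of the full range, 1 being 180 degrees. A call has exactly 8 rows; each row is the pose to reach, as a shift and turn from the pose commanded when the call began, along the tool's axes at that moment; what a row does not reach only later rows make up. A row lasts 1/12 s, in which the tool goes at most 41.7 mm and 7.16 degrees, less where a joint would pass 70% of its speed; a pose out of reach is approached as far as the arm can. No shift or turn number may pass 1 either way. A call with a gripper value outside its range is refused whole. "gripper" is the closure, from -1 (fully open) to 1 (shut), set as the call begins (left out, the last holds). The fingers move at their own pace and stop on an object; "squeeze" is the grip in N (left out, the last holds). Time passes only in rows, so rows that repeat a pose let the fingers close, or fill a call up. It gives the time, the measured TCP pose, the force, the opening and the grip force at its end, in the units of the state.
- robot.get_obs(): the state, without advancing time (a new reading comes with each control period).
- robot.camera(name): name is "scene" or "top" or "wrist"; returns a dict with "pixels" (420x560x3 uint8, blue, green, red), "depth" (420x560 float32, m along the optical axis (not along the pixel's ray), 0 where there is no reading), "vertical_fov" (degrees; the focal length in pixels is half the picture's height over the tangent of half this angle, whatever the lens; pixels are square), "cx", "cy" (the principal point, pixels), "pose" (4x4, takes a point from camera to world coordinates). Camera axes: x right, y down, z forward; pixel columns grow to the right and rows downward; lengths in m; the calibration is good to about 2 mm. A picture is of the moment at which its call begins.
- robot.close_job(): hands the job in; it is judged then, once.
The state is a dict: "t": time; "joint_pos": joint angles; "dq": joint speeds; "tau": joint torques, N m; "ee_pos": TCP position; "orientation": TCP orientation; "ft_force": force on the tool from outside, world axes, zero at the start; "moment": the same for the moment, N m; "opening": finger opening in m; "gripper_force": force on a finger pad.
Only numpy, scipy, OpenCV 4.12 (cv2) and the standard library are available. Lean on these libraries where they do the work, as an engineer would, in place of code of your own. Each camera call takes 0.05 s, during which the arm holds its last target. There are 200 camera calls.

### The job

Be a third hand for a colleague who is screwing a test-tube rack together: pick up the loose cream rack body, set it flat on the bed of the assembly jig with its brass-insert end towards the white end plate, then push it squarely and centred against that plate until the plate's red pointer stands midway between the two green marks (about 8 N). Never push the pointer as far as the red mark, and leave everything else on the bench where it is. Finish while still holding the rack body pressed there, steady and without letting go, because the colleague is about to drive the screws.

Things in the scene. Friction and masses are not known exactly. Their poses are not given: they have to be found in the camera images.
- rack_body: The part to press: loose cream plastic test-tube rack body, a block 100 (its x) x 46 (y) x 45 mm high, about 0.25 kg, 8 flush dark discs as tube holes on top. Origin: centre of underside, z up. Brass inserts in its +x end face and two brass dots on top near it mark the end to meet the end plate. Starts flat on the bench, +x within 50 degrees of straight away from the robot.
- insert_end (a point): Centre of the rack body's brass-insert end face (on rack_body at x = +50 mm, 22.5 mm above its underside); axes as rack_body.
- jig: Assembly jig, fixed to the bench, its place and yaw (within 20 degrees) vary: aluminium base 300 (x) x 120 (y) x 14 mm, its top is the bed. Origin: centre of underside; x is the pressing direction (roughly away from the robot), z up. The sprung white end plate stands across the bed at x = 60 mm (at rest); behind it, x = 118 to 148 mm, a grey spring housing 46 mm high above the bed.
- bed (a point): Centre of the bed top, 14 mm above the bench, straight above the jig's origin; axes as the jig. Two dark lips 6 mm high run along the bed from x = -140 to +30 mm, 62 mm apart inside (y = +-31 mm): the 46 mm wide rack body goes between them with 8 mm to spare each side.
- scale (a point): Point midway between the two green marks, on top of the white scale ledge right (-y) of the plate: 80 mm in x and -49 mm in y from the jig's origin, 45 mm above the bed. The ledge is 75 (x) x 22 (y) mm, from jig x = 53 to 128 mm. Green marks lie 7.5 mm in x either side of this point, the red mark 15 mm beyond it; the plate's red pointer moves over them, 20 mm short of it at rest.
- plate_face (a point): Point on the front of the sprung white end plate: the plate is 8 mm thick, 56 mm wide (y), its top 47.5 mm above the bed (its dark carrier behind it: 51 mm). The point lies in the plane of its front face, the one the rack body meets (it looks to -x), on the jig's centre line, at bed height. x is the pressing direction, as the jig's x.
- plate (a joint): How far the end plate is pushed back along the jig's +x, in m: 0 at rest, 0.042 at its stop. A spring of 400 N/m without preload returns it (friction 0.2 N): 0.020 is 8 N, the pointer midway between the green marks, which are at 0.0125 (5 N) and 0.0275 (11 N); red mark at 0.035. A rack body that is let go is pushed back off the marks.
- blue_rack: Bystander: a blue rack of the same size with five capped tubes, tops 66 mm above the bench. Origin: centre of its underside.
- jug: Bystander: glass jug, 112 mm across and 105 mm high, with a handle. Origin: centre of its underside.
- slide_box: Bystander: white and red box for slides, 84 x 60 x 34 mm. Origin: centre of its underside.
- wash_bottle: Bystander: white bottle with a red cap, 62 mm across, 150 mm high. Origin: centre of its underside.
- screw_dish: Bystander: small white dish with brass screws, 68 mm across, 16 mm high, beside the jig on its left (+y). Origin: centre of its underside.
- driver: Bystander: the colleague's screwdriver with an orange handle, 175 mm long along its x, 22 mm high, lying left (+y) of the jig. Origin: on the bench under the blade, near the handle's end.
There are look-alikes about, which are no part of the job. What is meant by the rack_body is not orange, and is the smaller of those in its own colour.

How it is judged:
By the outcome, as a careful person would: the job done as asked, in the order asked, and still so for the second after the job is handed in, while the arm keeps its last pose, push and grip.
It also fails if it takes over 38 s, if anything falls off the work surface, if the arm or the gripper's body presses on something with over 40 N, if the wrist force passes 120 N, or if a joint passes its speed limit or range.

## Working session

There is one attempt and no reset: what is moved stays moved. The work goes in short steps, Python scripts to look and compute and a tool call to move; the robot and the scene stay as the last step left them, time stands still between calls to the robot, and variables do not carry over. Pictures are saved under pics/ and viewed, at most 10 in all, crops included, and the job is handed in when it is done.

Besides the shell and the picture viewer there is one more tool, called after ">>>" by a JSON object that holds its "method" and its "body", one argument or row to a line. servo_tool: Moves the arm, as the interface text tells. Its arguments: {"type":"object","properties":{"deltas":{"type":"array","items":{"type":"array"}},"gripper":{"type":"number"},"squeeze":{"type":"number"}},"required":["deltas"]}

```bash
mkdir -p pics; cat > h.py <<'E'
import numpy as np, cv2
from station import robot
def cam(n):
    c=robot.camera(n); c['f']=210/np.tan(np.radians(c['vertical_fov'])/2); return c
def pts(c):
    d=c['depth']; v,u=np.mgrid[0:420,0:560]
    P=np.stack([(u-c['cx'])/c['f']*d,(v-c['cy'])/c['f']*d,d],-1)
    return P@c['pose'][:3,:3].T+c['pose'][:3,3]
def ray(c,u,v,z):
    r=c['pose'][:3,:3]@np.array([(u-c['cx'])/c['f'],(v-c['cy'])/c['f'],1]); o=c['pose'][:3,3]
    return o+r*(z-o[2])/r[2]
E
python3 - <<'E'
from h import *
import pickle
o=robot.get_obs(); print(o)
C={n:cam(n) for n in('top','scene')}
pickle.dump(C,open('c0.pkl','wb'))
for n in C: cv2.imwrite(f'pics/{n}0.png',C[n]['pixels']); print(n,C[n]['pose'].round(3).tolist(),C[n]['f'],C[n]['cx'],C[n]['cy'])
E
```

```text
{'t': 0.0, 'joint_pos': array([ 1.02158321e+00,  3.13453102e-01,  1.49848606e+00, -8.20353470e-06,
        1.33102765e+00, -2.23381306e-01]), 'dq': array([ 0.0012024 , -0.00022769,  0.00076441,  0.00254964, -0.00061669,
        0.00029383]), 'tau': array([-1.11328345e-04, -4.12272298e+01, -2.59736717e+01, -2.35697016e-04,
        4.26205239e-03,  1.40092234e-05]), 'ee_pos': array([0.16790942, 0.49713769, 0.23871506]), 'orientation': array([-2.55172969e-04,  1.62195186e-01,  9.86758456e-01, -6.37945815e-04]), 'ft_force': array([-0.98780281, -0.18748737,  0.4032278 ]), 'moment': array([ 0.02185322, -0.02295626, -0.00683543]), 'gripper_force': 0.0, 'opening': 0.08503960614865017}
top [[-0.057, -0.972, 0.226, 0.311], [-0.998, 0.056, -0.012, -0.044], [-0.001, -0.227, -0.974, 1.227], [0.0, 0.0, 0.0, 1.0]] 451.1785345469129 279.92752000863084 210.08394816400642
scene [[0.867, 0.393, -0.306, 0.943], [0.498, -0.673, 0.547, -0.662], [0.009, -0.627, -0.779, 0.935], [0.0, 0.0, 0.0, 1.0]] 444.2038512639204 276.65570003994 209.1269973874483
```

View pics/top0.png

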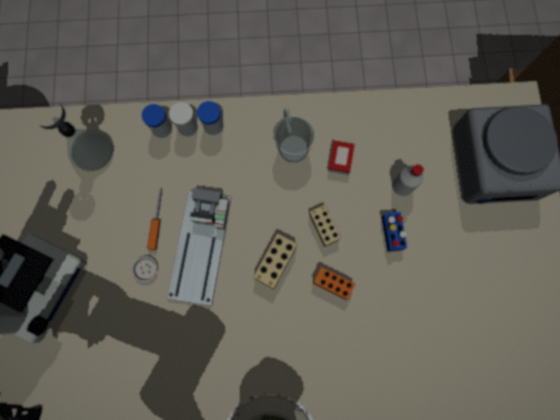

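View pics/scene0.png

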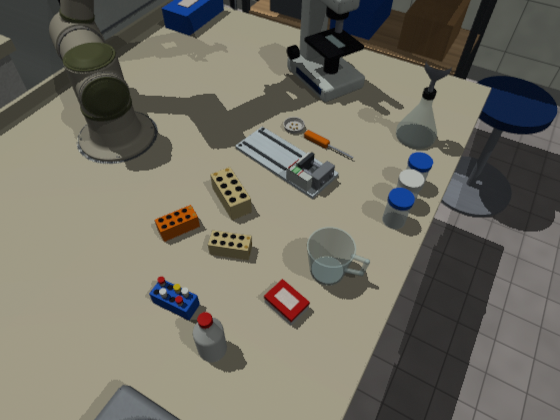

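Rack-like candidates in top view: the large cream block (276,259), the small cream block (325,225) and the orange block (334,282). The small cream one fits because it is not orange and is the smaller of the two creams. I'll confirm it in a crop, with the jig alongside.

```bash
python3 - <<'E'
from h import *
import pickle
C=pickle.load(open('c0.pkl','rb'))
t=C['top']['pixels'];s=C['scene']['pixels']
r=lambda a:cv2.convertScaleAbs(cv2.resize(a,(400,300),interpolation=cv2.INTER_CUBIC),alpha=1.5)
cv2.imwrite('pics/crop.png',np.vstack([np.hstack([r(t[195:255,285:365]),r(s[210:270,190:270])]),np.hstack([r(t[175:310,130:310]),r(s[115:205,230:350])])]))
E
```

```text
(no output)
```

View pics/crop.png

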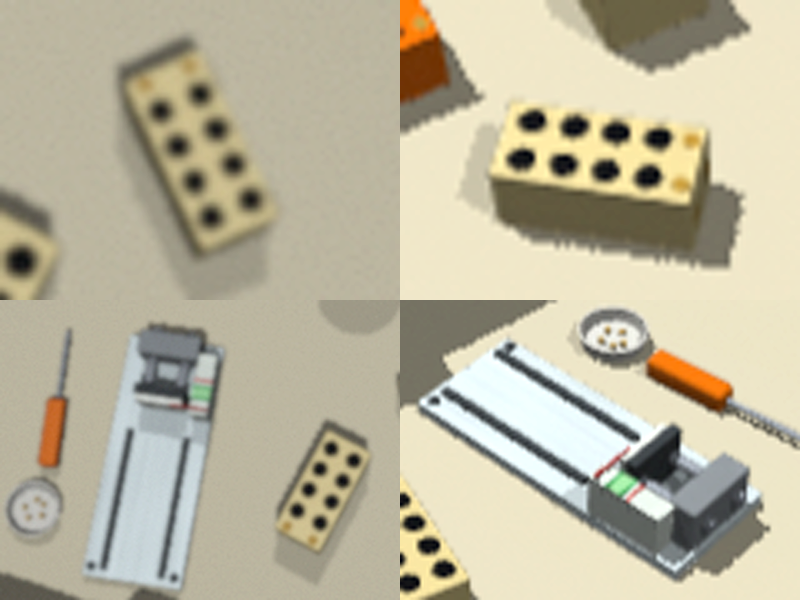

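Crop: the small cream block (top view 325,225) has 8 holes. Its brass dots are at the far, upper-left end, around (316,211). The jig's plate, pointer and green marks are near (205,210). Now measuring.

```bash
python3 - <<'E'
from h import *
import pickle
C=pickle.load(open('c0.pkl','rb'))
def rect(P,name):
    r=cv2.minAreaRect((P[:,:2]*1000).astype(np.float32)); b=cv2.boxPoints(r)
    e=b[1]-b[0],b[2]-b[1]; l=max(e,key=np.linalg.norm); a=np.degrees(np.arctan2(l[1],l[0])); a=(a+90)%180-90
    print(name,len(P),np.round(r[0],1),np.round(r[1],1),'yaw',round(a,2),'z',np.median(P[:,2]).round(4))
for n,rb,jb in (('top',(195,255,300,345),(175,310,160,235)),('scene',(225,262,203,258),(120,195,230,345))):
    c=C[n];P=pts(c)
    def sub(b): return P[b[0]:b[1],b[2]:b[3]].reshape(-1,3)
    Q=sub(rb); rect(Q[(Q[:,2]>.036)&(Q[:,2]<.054)],n+' rack')
    Q=sub(jb); rect(Q[(Q[:,2]>.008)&(Q[:,2]<.0175)],n+' bed')
    H=Q[(Q[:,2]>.054)&(Q[:,2]<.075)]; print(' high',H.min(0).round(3),H.max(0).round(3))
    hsv=cv2.cvtColor(c['pixels'],cv2.COLOR_BGR2HSV)
    g=cv2.inRange(hsv,(40,70,60),(85,255,255)); m=np.zeros_like(g); m[jb[0]:jb[1],jb[2]:jb[3]]=255
    v,u=np.nonzero(g&m); print(' green',len(u),u.mean(),v.mean(),ray(c,u.mean(),v.mean(),.059).round(4))
E
```

```text
top rack 646 [ 539.1 -175.2] [100.3  46.8] yaw 20.29 z 0.0454
top bed 3162 [509.9 184.1] [197.  328.3] yaw -3.73 z 0.0144
 high [0.546 0.083 0.054] [0.656 0.181 0.071]
 green 27 220.59259259259258 216.55555555555554 [0.574  0.0991 0.059 ]
scene rack 690 [ 541.8 -177.9] [100.  49.] yaw 19.9 z 0.044
scene bed 1944 [518.5 213.2] [228.9 302.7] yaw -12.22 z 0.0129
 high [ 0.419 -0.062  0.054] [0.659 0.181 0.069]
 green 41 296.0487804878049 169.4390243902439 [0.575  0.1011 0.059 ]
```

```bash
cat > jig.py <<'E'
from h import *
def jig(c,box):
    """bed by largest component at bed height, lips by dark pixels within"""
    P=pts(c); m=((P[...,2]>.009)&(P[...,2]<.0175)).astype(np.uint8)
    k=np.zeros_like(m); k[box[0]:box[1],box[2]:box[3]]=1; m&=k
    m=cv2.morphologyEx(m,cv2.MORPH_OPEN,np.ones((3,3)))
    n,l,s,_=cv2.connectedComponentsWithStats(m); i=1+np.argmax(s[1:,4]); 
    Q=P[l==i]; r=cv2.minAreaRect((Q[:,:2]*1000).astype(np.float32)); print('bed',np.round(r,1) if 0 else r)
    return P,l==i
E
python3 - <<'E'
from jig import *
import pickle
C=pickle.load(open('c0.pkl','rb'))
for n,b in(('top',(180,310,163,235)),('scene',(120,200,230,345))):
    P,m=jig(C[n],b)
    # lips: dark pixels on plane z=.02
    c=C[n];g=cv2.cvtColor(c['pixels'],cv2.COLOR_BGR2GRAY)
    hull=np.zeros_like(g);cv2.fillConvexPoly(hull,cv2.convexHull(np.argwhere(m)[:,::-1].astype(np.int32)),1)
    k=((g<90)&(hull>0)&(P[...,2]<.03)).astype(np.uint8)
    N,l,s,_=cv2.connectedComponentsWithStats(k,connectivity=8)
    for i in range(1,N):
        if s[i,4]<40: continue
        v,u=np.nonzero(l==i); W=np.array([ray(c,a,d,.02)[:2] for a,d in zip(u,v)])
        x=cv2.fitLine((W*1000).astype(np.float32),cv2.DIST_HUBER,0,.01,.01).ravel()
        t=(W*1000-x[2:])@x[:2]; print(n,'lip',s[i,4],'yaw',np.degrees(np.arctan2(x[1],x[0])).round(2),'ends',(x[2:]+np.outer([t.min(),t.max()],x[:2])).round(1).tolist())
E
```

```text
bed ((465.626953125, 173.30044555664062), (118.74543762207031, 218.76760864257812), 78.20068359375)
top lip 171 yaw -11.49 ends [[378.5, 226.1], [542.4, 192.7]]
top lip 175 yaw -11.99 ends [[364.0, 158.7], [527.3, 124.0]]
bed ((452.45001220703125, 189.93972778320312), (93.30712127685547, 177.87147521972656), 78.79920959472656)
scene lip 133 yaw -12.23 ends [[380.9, 224.7], [545.0, 189.2]]
```

The manual's scale: shifts go in shares of 0.8 m and turns go in shares of 180 degrees. Converting my numbers, 0.03 m is 0.0375, -0.02 m is -0.025.

>>> {"method": "servo_tool", "body": {
  "deltas": [
    [[-0.025,0.0375,0],[0,0,0]],
    [[-0.025,0.0375,0],[0,0,0]],
    [[-0.025,0.0375,0],[0,0,0]],
    [[-0.025,0.0375,0],[0,0,0]],
    [[-0.025,0.0375,0],[0,0,0]],
    [[-0.025,0.0375,0],[0,0,0]],
    [[-0.025,0.0375,0],[0,0,0]],
    [[-0.025,0.0375,0],[0,0,0]]
  ],
  "gripper": -1
}}

```text
t: 0.77
ee_pos: [0.1963, 0.5193, 0.2395]
orientation: [0.0, 0.162, 0.987, 0.0]
ft_force: [-0.4, 0.7, -0.0]
opening: 0.0853
gripper_force: 0.0
```

In the tool's units: -0.555 m is -0.6938, -0.54 m is -0.675, -38.8 degrees is -0.2156.

>>> {"method": "servo_tool", "body": {
  "deltas": [
    [[-0.675,-0.6938,0],[0,0,-0.2156]],
    [[-0.675,-0.6938,0],[0,0,-0.2156]],
    [[-0.675,-0.6938,0],[0,0,-0.2156]],
    [[-0.675,-0.6938,0],[0,0,-0.2156]],
    [[-0.675,-0.6938,0],[0,0,-0.2156]],
    [[-0.675,-0.6938,0],[0,0,-0.2156]],
    [[-0.675,-0.6938,0],[0,0,-0.2156]],
    [[-0.675,-0.6938,0],[0,0,-0.2156]]
  ]
}}

```text
t: 1.43
ee_pos: [0.3292, 0.243, 0.2398]
orientation: [0.0, -0.176, 0.984, 0.0]
ft_force: [0.7, 0.7, 0.6]
opening: 0.0855
gripper_force: 0.0
```

In the tool's units: -0.439 m is -0.5488, -0.042 m is -0.0525.

>>> {"method": "servo_tool", "body": {
  "deltas": [
    [[-0.0525,-0.5488,0.05],[0,0,0]],
    [[-0.0525,-0.5488,0.05],[0,0,0]],
    [[-0.0525,-0.5488,0.05],[0,0,0]],
    [[-0.0525,-0.5488,0.05],[0,0,0]],
    [[-0.0525,-0.5488,0.05],[0,0,0]],
    [[-0.0525,-0.5488,0.05],[0,0,0]],
    [[-0.0525,-0.5488,0.05],[0,0,0]],
    [[-0.0525,-0.5488,0.05],[0,0,0]]
  ]
}}

```text
t: 2.1
ee_pos: [0.4729, -0.0569, 0.2095]
orientation: [0.0, -0.175, 0.985, -0.0]
ft_force: [0.8, 1.0, 0.4]
opening: 0.0857
gripper_force: 0.0
```

In the tool's units: -0.108 m is -0.135, 0.01 m is 0.0125.

>>> {"method": "servo_tool", "body": {
  "deltas": [
    [[-0.0075,-0.135,0.0125],[0,0,0]],
    [[-0.0075,-0.135,0.0125],[0,0,0]],
    [[-0.0075,-0.135,0.0125],[0,0,0]],
    [[-0.0075,-0.135,0.0125],[0,0,0]],
    [[-0.0075,-0.135,0.0125],[0,0,0]],
    [[-0.0075,-0.135,0.0125],[0,0,0]],
    [[-0.0075,-0.135,0.0125],[0,0,0]],
    [[-0.0075,-0.135,0.0125],[0,0,0]]
  ]
}}

```text
t: 2.77
ee_pos: [0.5152, -0.1531, 0.1999]
orientation: [0.0, -0.175, 0.984, -0.0]
ft_force: [0.1, -1.3, 0.8]
opening: 0.0851
gripper_force: 0.0
```

```bash
cat >> h.py <<'E'
from scipy.spatial.transform import Rotation as R
def plan(goal,yaw_y):
    """shift in tool axes and turn (deg, tool z) to bring the TCP to goal with tool y at world yaw_y"""
    o=robot.get_obs(); w,x,y,z=o['orientation']; M=R.from_quat([x,y,z,w]).as_matrix()
    cur=np.degrees(np.arctan2(M[1,1],M[0,1])); print('tcp',o['ee_pos'].round(4),'yaw_y',cur.round(2),'shift',(M.T@(np.array(goal)-o['ee_pos'])).round(4),'turn z',round(-((yaw_y-cur+180)%360-180),2),'t',round(o['t'],2))
E
python3 - <<'E'
from h import *
c=cam('wrist'); cv2.imwrite('pics/w1.png',c['pixels'])
P=pts(c); m=((P[...,2]>.038)&(P[...,2]<.052)&(np.hypot(P[...,0]-.54,P[...,1]+.176)<.075))
Q=P[m]; print(cv2.minAreaRect((Q[:,:2]*1000).astype(np.float32)),Q[:,2].mean(),len(Q))
plan([.5306,-.1797,.017],110.1)
E
```

```text
((539.9205322265625, -178.13796997070312), (100.49476623535156, 46.1102294921875), 20.69305419921875) 0.04515593843749968 5895
tcp [ 0.5153 -0.1532  0.1998] yaw_y 110.21 shift [-0.0052 -0.0301  0.1828] turn z 0.11 t 2.82
```

View pics/w1.png

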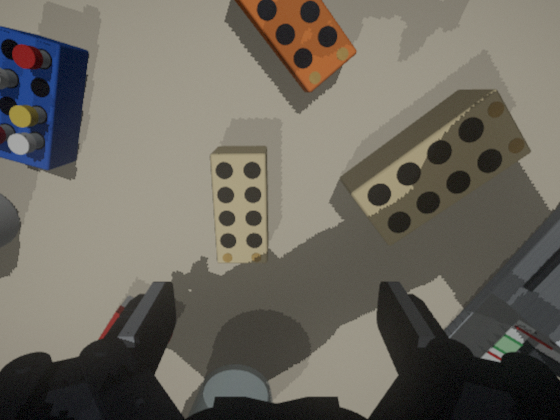

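Wrist view: the target's top face is centred near (240,205), with its brass dots at (227,257) and (256,257). The fingers are clear of the neighbouring blocks. Descending.

In the tool's units: 0.183 m is 0.2288, -0.031 m is -0.0388, -0.2 degrees is -0.0011.

>>> {"method": "servo_tool", "body": {
  "deltas": [
    [[-0.0063,-0.0388,0.025],[0,0,-0.0011]],
    [[-0.0063,-0.0388,0.0688],[0,0,-0.0011]],
    [[-0.0063,-0.0388,0.1125],[0,0,-0.0011]],
    [[-0.0063,-0.0388,0.15],[0,0,-0.0011]],
    [[-0.0063,-0.0388,0.1875],[0,0,-0.0011]],
    [[-0.0063,-0.0388,0.2125],[0,0,-0.0011]],
    [[-0.0063,-0.0388,0.225],[0,0,-0.0011]],
    [[-0.0063,-0.0388,0.2288],[0,0,-0.0011]]
  ]
}}

```text
t: 3.48
ee_pos: [0.5302, -0.1808, 0.0152]
orientation: [-0.001, -0.177, 0.984, 0.001]
ft_force: [-0.0, -1.3, -0.1]
opening: 0.0855
gripper_force: 0.0
```

>>> {"method": "servo_tool", "body": {
  "deltas": [
    [[0,0,0],[0,0,0]],
    [[0,0,0],[0,0,0]],
    [[0,0,0],[0,0,0]],
    [[0,0,0],[0,0,0]],
    [[0,0,0],[0,0,0]],
    [[0,0,0],[0,0,0]],
    [[0,0,0],[0,0,0]],
    [[0,0,0],[0,0,0]]
  ],
  "gripper": 1,
  "squeeze": 60
}}

```text
t: 4.15
ee_pos: [0.5315, -0.1819, 0.018]
orientation: [0.001, -0.177, 0.984, -0.001]
ft_force: [-0.2, -0.0, 5.7]
opening: 0.0454
gripper_force: 62.7
```

>>> {"method": "servo_tool", "body": {
  "deltas": [
    [[0,0,0],[0,0,0]],
    [[0,0,0],[0,0,0]],
    [[0,0,0],[0,0,0]],
    [[0,0,0],[0,0,0]],
    [[0,0,0],[0,0,0]],
    [[0,0,0],[0,0,0]],
    [[0,0,0],[0,0,0]],
    [[0,0,0],[0,0,0]]
  ]
}}

```text
t: 4.82
ee_pos: [0.5315, -0.182, 0.018]
orientation: [0.001, -0.177, 0.984, -0.001]
ft_force: [-1.6, 0.4, 5.6]
opening: 0.0455
gripper_force: 62.7
```

In the tool's units: -0.12 m is -0.15, -0.105 m is -0.1313.

>>> {"method": "servo_tool", "body": {
  "deltas": [
    [[0,0,-0.0125],[0,0,0]],
    [[0,0,-0.0375],[0,0,0]],
    [[0,0,-0.0688],[0,0,0]],
    [[0,0,-0.1],[0,0,0]],
    [[0,0,-0.1313],[0,0,0]],
    [[0,0,-0.15],[0,0,0]],
    [[0,0,-0.15],[0,0,0]],
    [[0,0,-0.15],[0,0,0]]
  ]
}}

```text
t: 5.48
ee_pos: [0.5306, -0.1815, 0.1369]
orientation: [0.0, -0.177, 0.984, -0.0]
ft_force: [0.2, 0.1, -3.3]
opening: 0.0452
gripper_force: 62.1
```

```bash
python3 - <<'E'
from h import *
plan([.4723,.1712,.14],78.1); print(robot.get_obs()['gripper_force'],robot.get_obs()['ft_force'])
E
```

```text
tcp [ 0.5306 -0.1815  0.1369] yaw_y 110.33 shift [-0.0679  0.351  -0.0034] turn z 32.23 t 5.48
62.09480881690979 [ 0.16346848  0.11267124 -3.34239095]
```

In the tool's units: 0.255 m is 0.3188, 0.225 m is 0.2813, 28 degrees is 0.1556.

>>> {"method": "servo_tool", "body": {
  "deltas": [
    [[-0.0038,0.0188,0],[0,0,0.0056]],
    [[-0.0125,0.0563,0],[0,0,0.0222]],
    [[-0.02,0.1,0],[0,0,0.0444]],
    [[-0.0288,0.1438,0],[0,0,0.0667]],
    [[-0.0375,0.1875,0],[0,0,0.0889]],
    [[-0.0463,0.2375,0],[0,0,0.1111]],
    [[-0.055,0.2813,0],[0,0,0.1333]],
    [[-0.0625,0.3188,0],[0,0,0.1556]]
  ]
}}

```text
t: 6.15
ee_pos: [0.4873, 0.0772, 0.135]
orientation: [-0.002, 0.068, 0.998, 0.0]
ft_force: [0.6, -0.4, -3.1]
opening: 0.0453
gripper_force: 62.2
```

In the tool's units: 0.09 m is 0.1125, 0.08 m is 0.1, 4.2 degrees is 0.0233.

>>> {"method": "servo_tool", "body": {
  "deltas": [
    [[0.0075,0.025,0],[0,0,0.0111]],
    [[0.015,0.0563,0],[0,0,0.0167]],
    [[0.0225,0.0813,0],[0,0,0.0233]],
    [[0.0313,0.1,0],[0,0,0.0233]],
    [[0.035,0.1125,0],[0,0,0.0233]],
    [[0.035,0.1125,0],[0,0,0.0233]],
    [[0.035,0.1125,0],[0,0,0.0233]],
    [[0.035,0.1125,0],[0,0,0.0233]]
  ]
}}

```text
t: 6.82
ee_pos: [0.4733, 0.1671, 0.136]
orientation: [-0.0, 0.104, 0.995, -0.0]
ft_force: [-0.6, -0.3, -2.4]
opening: 0.0456
gripper_force: 62.2
```

```bash
python3 - <<'E'
from h import *
plan([.4723,.1712,.031],78.1)
for n in('top','wrist'):
    c=cam(n); cv2.imwrite(f'pics/{n}2.png',c['pixels'])
    np.save(n+'2.npy',pts(c))
t=cv2.imread('pics/top2.png')[170:320,130:330]; w=cv2.imread('pics/wrist2.png')
cv2.imwrite('pics/b2.png',np.hstack([cv2.resize(t,(400,300)),cv2.resize(w,(400,300))]))
E
```

```text
tcp [0.4733 0.1671 0.136 ] yaw_y 78.1 shift [0.0018 0.0038 0.105 ] turn z 0.0 t 6.82
```

View pics/b2.png

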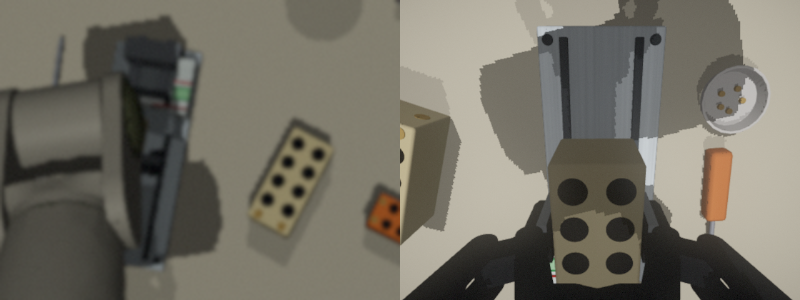

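Wrist crop: the rack is held straight with its top at full-frame (280..., 245...), and beyond it are the jig's near end and both lips. Now measuring the jig axis and the held rack in this one view.

```bash
python3 - <<'E'
from h import *
P=np.load('wrist2.npy'); im=cv2.imread('pics/wrist2.png'); g=cv2.cvtColor(im,cv2.COLOR_BGR2GRAY)
ff=lambda W:cv2.fitLine((W*1000).astype(np.float32),cv2.DIST_HUBER,0,.01,.01).ravel()
z=P[...,2]; v,u=np.mgrid[0:420,0:560]
def edges(m,rows,nm):
    L=[];Rr=[]
    for r in rows:
        k=np.nonzero(m[r])[0]
        if len(k)>5: L.append(P[r,k[0],:2]);Rr.append(P[r,k[-1],:2])
    for n,W in(('L',L),('R',Rr)):
        W=np.array(W);x=ff(W);x=x*np.sign(x[0]) if 0 else x
        print(nm,n,len(W),'yaw',((np.degrees(np.arctan2(x[1],x[0]))+90)%180-90).round(2),'pt',x[2:].round(1))
top=(z>.14)&(z<.18)&(u>200)&(u<460); print('top z',np.median(z[top]),'n',top.sum())
r=np.nonzero(top.any(1))[0];print('rows',r.min(),r.max()); edges(top,range(r.min()+8,min(r.max(),380)),'rack')
Q=P[top]; print(cv2.minAreaRect((Q[:,:2]*1000).astype(np.float32)))
bed=(z>.009)&(z<.024)&(u>180)&(u<480)&(v<300); r=np.nonzero(bed.any(1))[0];print('rows',r.min(),r.max()); edges(bed,range(r.min()+6,r.min()+140),'bed')
lip=((z>.017)&(z<.024)&(u>180)&(u<480)&(v<200)).astype(np.uint8)
N,l,s,_=cv2.connectedComponentsWithStats(lip)
for i in range(1,N):
    if s[i,4]>150:
        W=P[l==i][:,:2]; x=ff(W); t=(W*1000-x[2:])@x[:2];print('lip',s[i],((np.degrees(np.arctan2(x[1],x[0]))+90)%180-90).round(2),(x[2:]+np.outer([t.min(),t.max()],x[:2])).round(1).tolist())
near=P[r.min()+2,:][bed[r.min()+2]]; print('near edge',near[0].round(4),near[-1].round(4))
E
```

```text
top z 0.16334861966112108 n 27768
rows 206 402
rack L 166 yaw -15.37 pt [455.5 145.5]
rack R 166 yaw 11.93 pt [459.  199.6]
((471.8027038574219, 178.7941131591797), (85.795166015625, 74.05093383789062), 78.09486389160156)
rows 36 299
bed L 134 yaw -11.83 pt [374.9 130.4]
bed R 134 yaw 30.8 pt [415.9 266.8]
lip [ 222   51   17  143 1691] -11.85 [[361.6, 158.3], [455.3, 138.6]]
lip [ 323   51   19  149 1755] -11.75 [[376.0, 226.3], [474.2, 205.8]]
near edge [0.3484 0.136  0.0134] [0.3729 0.2526 0.0123]
```

```bash
python3 - <<'E'
from h import *
P=np.load('wrist2.npy'); z=P[...,2]; u=np.mgrid[0:420,0:560][1]
top=(abs(z-.1635)<.003)&(u>200)&(u<460)
L=[];Rr=[];
for r in range(240,275,1):
    k=np.nonzero(top[r])[0]; 
    if len(k)<20: continue
    L.append(P[r,k[0]]);Rr.append(P[r,k[-1]])
    if r%7==0: print(r,k[0],k[-1],P[r,k[0]].round(4),P[r,k[-1]].round(4))
for W in(np.array(L),np.array(Rr)):
    x=cv2.fitLine((W[:,:2]*1000).astype(np.float32),cv2.DIST_HUBER,0,.01,.01).ravel(); print(x.round(3),((np.degrees(np.arctan2(x[1],x[0]))+90)%180-90).round(2))
for uu in(260,290,320):
    k=np.nonzero(top[:,uu])[0]; print(uu,k[:3],k[-1],P[k[0],uu].round(4),P[k[-1],uu].round(4))
Q=P[top]; c=np.cov(Q.T); n=np.linalg.eigh(c)[1][:,0]; print('top normal',n.round(4))
E
```

```text
245 207 343 [0.4353 0.1509 0.1614] [0.4445 0.1956 0.162 ]
252 208 342 [0.4375 0.1508 0.1625] [0.4466 0.1948 0.1629]
259 208 342 [0.4403 0.1499 0.1617] [0.4498 0.1945 0.1617]
266 209 341 [0.4423 0.15   0.1631] [0.4515 0.1936 0.1631]
273 209 341 [0.4461 0.1484 0.1606] [0.4545 0.1933 0.1626]
[ 9.79000e-01 -2.06000e-01  4.39462e+02  1.50189e+02] -11.86
[ 9.78000e-01 -2.08000e-01  4.48784e+02  1.94564e+02] -12.0
260 [228 229 230] 399 [0.4329 0.1697 0.1619] [0.5022 0.1541 0.1633]
290 [227 228 229] 399 [0.4349 0.1794 0.1611] [0.5044 0.1656 0.1635]
320 [227 228 229] 395 [0.4367 0.1891 0.1617] [0.5048 0.1774 0.1635]
top normal [-2.7e-03 -8.0e-04  1.0e+00]
```

In the tool's units: 0.1 m is 0.125, 0.098 m is 0.1225, -0.1 degrees is -0.0006.

>>> {"method": "servo_tool", "body": {
  "deltas": [
    [[0,0.0046,0.0125],[0,0,-0.0006]],
    [[0,0.0046,0.0375],[0,0,-0.0006]],
    [[0,0.0046,0.0688],[0,0,-0.0006]],
    [[0,0.0046,0.0938],[0,0,-0.0006]],
    [[0,0.0046,0.1125],[0,0,-0.0006]],
    [[0,0.0046,0.1225],[0,0,-0.0006]],
    [[0,0.0046,0.125],[0,0,-0.0006]],
    [[0,0.0046,0.125],[0,0,-0.0006]]
  ]
}}

```text
t: 7.58
ee_pos: [0.474, 0.1714, 0.0361]
orientation: [-0.0, 0.103, 0.995, -0.0]
ft_force: [0.7, 0.3, -2.1]
opening: 0.0452
gripper_force: 62.2
```

In the tool's units: 0.003 m is 0.0038, 0.0025 m is 0.0031.

>>> {"method": "servo_tool", "body": {
  "deltas": [
    [[0,0,0.0006],[0,0,0]],
    [[0,0,0.0013],[0,0,0]],
    [[0,0,0.0019],[0,0,0]],
    [[0,0,0.0025],[0,0,0]],
    [[0,0,0.0031],[0,0,0]],
    [[0,0,0.0038],[0,0,0]],
    [[0,0,0.0038],[0,0,0]],
    [[0,0,0.0038],[0,0,0]]
  ]
}}

```text
t: 8.25
ee_pos: [0.474, 0.1715, 0.0334]
orientation: [-0.0, 0.102, 0.995, -0.0]
ft_force: [0.3, 0.4, -3.2]
opening: 0.0456
gripper_force: 62.2
```

In the tool's units: 0.0015 m is 0.0019, 0.0012 m is 0.0015.

>>> {"method": "servo_tool", "body": {
  "deltas": [
    [[0,0,0.0004],[0,0,0]],
    [[0,0,0.0008],[0,0,0]],
    [[0,0,0.0011],[0,0,0]],
    [[0,0,0.0015],[0,0,0]],
    [[0,0,0.0019],[0,0,0]],
    [[0,0,0.0019],[0,0,0]],
    [[0,0,0.0019],[0,0,0]],
    [[0,0,0.0019],[0,0,0]]
  ]
}}

```text
t: 8.92
ee_pos: [0.474, 0.1715, 0.032]
orientation: [0.0, 0.102, 0.995, -0.0]
ft_force: [-2.4, 0.2, 0.7]
opening: 0.0453
gripper_force: 62.6
```

```bash
python3 - <<'E'
from h import *
o=robot.get_obs();print(o['ft_force'],o['moment'],o['ee_pos']); c=cam('wrist');P=pts(c); cv2.imwrite('pics/w3.png',c['pixels'])
z=P[...,2]; u=np.mgrid[0:420,0:560][1]; top=(abs(z-.059)<.004)&(u>180)&(u<400)
L=[];Rr=[]
for r in range(240,272):
    k=np.nonzero(top[r])[0]
    if len(k)>20: L.append(P[r,k[0]]);Rr.append(P[r,k[-1]])
L,Rr=np.array(L),np.array(Rr); n=np.array([.2045,.9789]); M=(L+Rr)/2
print('rack lat',np.median(M[:,:2]@n)*1000,'width',np.median((Rr-L)[:,:2]@n)*1000,'z',np.median(z[top]))
x=cv2.fitLine((M[:,:2]*1000).astype(np.float32),cv2.DIST_HUBER,0,.01,.01).ravel();print(np.degrees(np.arctan(x[1]/x[0])))
Q=P[(abs(z-.02)<.003)&(P[...,0]>.34)&(P[...,0]<.45)][:, :2]*1000; s=Q@n
for lo in(215,255+0):pass
h,e=np.histogram(s,bins=np.arange(210,320,4));print([(int(a),int(b)) for a,b in zip(e,h) if b>30])
for a in(Q[s<255],Q[s>272]):print('lip lat',np.median(a@n) if len(a) else None)
E
```

```text
[-2.44844129  0.17515805  0.7330093 ] [-0.08349847  0.16914756 -0.06272663] [0.47398284 0.17151764 0.03204151]
rack lat 264.0212384412273 width 45.30683253702655 z 0.0592736753729855
-12.489737
[(210, 162), (214, 154), (222, 586), (226, 2209), (230, 1803), (242, 31), (246, 35), (250, 34), (254, 35), (258, 36), (262, 37), (266, 35), (270, 35), (274, 38), (278, 37), (282, 34), (294, 1906), (298, 1903), (302, 215), (306, 33), (310, 175), (314, 141)]
lip lat 228.89761781833087
lip lat 298.47301696353406
```

View pics/w3.png

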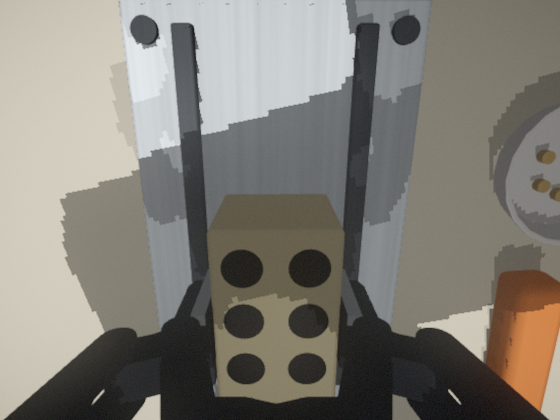

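Wrist view: the rack's near end is at (275,230), centred between the lips at (190,150) and (360,150) and resting flat on the bed. Sliding it towards the plate.

In the tool's units: -0.03 m is -0.0375, -0.026 m is -0.0325.

>>> {"method": "servo_tool", "body": {
  "deltas": [
    [[-0.0025,0,0],[0,0,0]],
    [[-0.0075,0,0],[0,0,0]],
    [[-0.0138,0,0],[0,0,0]],
    [[-0.02,0,0],[0,0,0]],
    [[-0.0263,0,0],[0,0,0]],
    [[-0.0325,0,0],[0,0,0]],
    [[-0.0375,0,0],[0,0,0]],
    [[-0.0375,0,0],[0,0,0]]
  ]
}}

```text
t: 9.63
ee_pos: [0.5047, 0.1651, 0.032]
orientation: [0.001, 0.103, 0.995, 0.0]
ft_force: [2.1, -0.4, 1.3]
opening: 0.0453
gripper_force: 62.6
```

In the tool's units: -0.012 m is -0.015, -0.01 m is -0.0125.

>>> {"method": "servo_tool", "body": {
  "deltas": [
    [[-0.0025,0,0],[0,0,0]],
    [[-0.005,0,0],[0,0,0]],
    [[-0.0075,0,0],[0,0,0]],
    [[-0.01,0,0],[0,0,0]],
    [[-0.0125,0,0],[0,0,0]],
    [[-0.015,0,0],[0,0,0]],
    [[-0.015,0,0],[0,0,0]],
    [[-0.015,0,0],[0,0,0]]
  ]
}}

```text
t: 10.3
ee_pos: [0.5144, 0.1631, 0.032]
orientation: [-0.001, 0.102, 0.995, -0.0]
ft_force: [-7.2, 1.0, 7.1]
opening: 0.0453
gripper_force: 63.3
```

```bash
python3 - <<'E'
from h import *
o=robot.get_obs();d=np.array([.9789,-.2045]);n=np.array([.2045,.9789]);e=o['ee_pos']
print(o['ft_force'],o['moment'],e,'tcp jig x',(e[:2]*1000-[507,163.6])@d,'lat',e[:2]@n*1000-263.65,'F along',o['ft_force'][:2]@d)
c=cam('scene'); cv2.imwrite('pics/s4.png',cv2.resize(c['pixels'][110:210,230:360],(780,600),interpolation=cv2.INTER_CUBIC))
E
```

```text
[-7.16193932  1.00403606  7.13367799] [-0.01405649  0.85504301 -0.15196672] [0.51435144 0.16308926 0.03197984] tcp jig x 7.300772713843679 lat 1.1829475543547119 F along -7.216147776911998
```

View pics/s4.png

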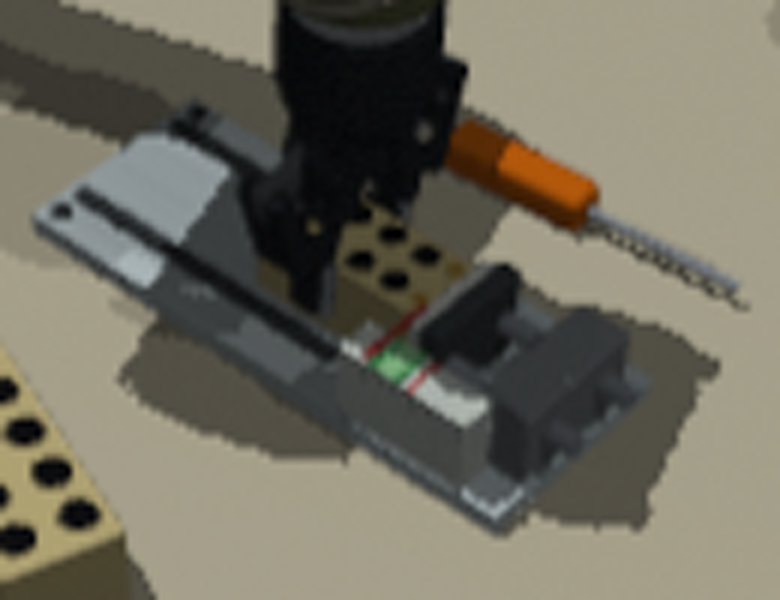

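```bash
cat > mark.py <<'E'
from h import *
d=np.array([.9789,-.2045]);n=np.array([.2045,.9789]);O=np.array([507,163.6])
def look():
    o=robot.get_obs();e=o['ee_pos']
    print('F',o['ft_force'].round(1),'M',o['moment'].round(2),'tcp jig x',((e[:2]*1000-O)@d).round(1),'F along',(o['ft_force'][:2]@d).round(1),'t',o['t'])
    for nm in('scene','top'):
        c=cam(nm); s=cv2.cvtColor(c['pixels'],cv2.COLOR_BGR2HSV)
        for col,ms in(('green',[((40,70,50),(85,255,255))]),('red',[((0,100,60),(7,255,255)),((172,100,60),(180,255,255))])):
            m=sum(cv2.inRange(s,*a) for a in ms); N,l,st,ce=cv2.connectedComponentsWithStats(m,connectivity=8)
            for i in range(1,N):
                v,u=np.nonzero(l==i); W=np.array([ray(c,a,b,.060)[:2]*1000-O for a,b in zip(u,v)]); X=W@d;Y=W@n
                k=(Y<-38)&(Y>-62)&(X>40)&(X<135)
                if k.sum()>2: print(nm,col,k.sum(),'jig x',X[k].mean().round(1),X[k].min().round(1),X[k].max().round(1),'y',Y[k].mean().round(1))
E
python3 -c "from mark import *;look()"
```

```text
F [-7.8  1.1  6.4] M [-0.    0.86 -0.12] tcp jig x 7.3 F along -7.8 t 10.35
scene green 37 jig x 79.7 70.6 88.4 y -49.6
scene red 5 jig x 67.0 65.7 68.2 y -48.3
top green 30 jig x 78.0 71.5 84.8 y -48.5
```

In the tool's units: -0.0125 m is -0.0156, -0.011 m is -0.0138.

>>> {"method": "servo_tool", "body": {
  "deltas": [
    [[-0.0019,0,0],[0,0,0]],
    [[-0.0038,0,0],[0,0,0]],
    [[-0.0063,0,0],[0,0,0]],
    [[-0.0088,0,0],[0,0,0]],
    [[-0.0113,0,0],[0,0,0]],
    [[-0.0138,0,0],[0,0,0]],
    [[-0.0156,0,0],[0,0,0]],
    [[-0.0156,0,0],[0,0,0]]
  ]
}}

```text
t: 11.12
ee_pos: [0.5253, 0.1608, 0.032]
orientation: [-0.003, 0.103, 0.995, -0.0]
ft_force: [-15.5, 1.8, 14.1]
opening: 0.0454
gripper_force: 64.2
```

```bash
python3 - <<'E'
from mark import *
look()
c=cam('wrist'); cv2.imwrite('pics/w5.png',c['pixels']); P=pts(c); z=P[...,2]; u=np.mgrid[0:420,0:560][1]; top=(abs(z-.059)<.005)&(u>180)&(u<400)
L=[];Rr=[]
for r in range(240,272):
    k=np.nonzero(top[r])[0]
    if len(k)>20: L.append(P[r,k[0]]);Rr.append(P[r,k[-1]])
M=(np.array(L)+np.array(Rr))/2; x=cv2.fitLine((M[:,:2]*1000).astype(np.float32),cv2.DIST_HUBER,0,.01,.01).ravel()
Q=P[top]; q=np.linalg.eigh(np.cov(Q.T))[1][:,0]
print('rack lat',np.median(M[:,:2]@n)*1000-263.65,'yaw',np.degrees(np.arctan(x[1]/x[0])),'z',np.median(z[top]),'normal',q.round(3))
E
```

```text
F [-15.5   1.8  14.1] M [ 0.13  1.83 -0.22] tcp jig x 18.4 F along -15.6 t 11.1167
scene green 9 jig x 73.3 71.4 75.5 y -48.9
scene green 17 jig x 85.0 81.2 88.4 y -49.5
scene red 4 jig x 78.2 76.7 79.2 y -47.3
top green 7 jig x 73.6 71.9 75.7 y -53.1
rack lat 0.3991792300000725 yaw -12.040042 z 0.05930116863408741 normal [-0.009  0.002  1.   ]
```

View pics/w5.png

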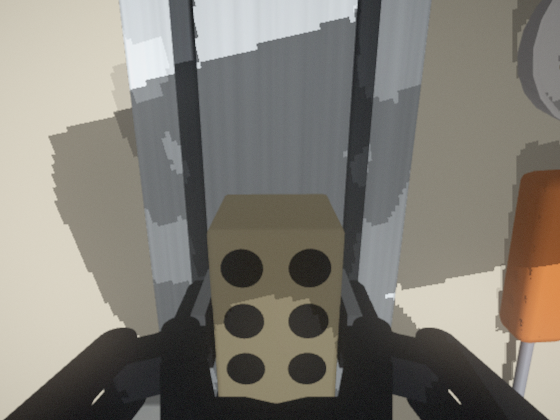

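Wrist view: the rack is still straight, with its near end at (275,230). The pointer reads about 1.5 mm short of mid-scale. The push has pitched the tool about 0.3° nose-down, so I'll level it and add the rest of the stroke.

In the tool's units: -0.0012 m is -0.0015, -0.0009 m is -0.0011, -0.3 degrees is -0.0017.

>>> {"method": "servo_tool", "body": {
  "deltas": [
    [[0,0,0],[0,-0.0006,0]],
    [[0,0,-0.0001],[0,-0.0011,0]],
    [[-0.0004,0,-0.0003],[0,-0.0017,0]],
    [[-0.0008,0,-0.0004],[0,-0.0017,0]],
    [[-0.0011,0,-0.0004],[0,-0.0017,0]],
    [[-0.0015,0,-0.0004],[0,-0.0017,0]],
    [[-0.0015,0,-0.0004],[0,-0.0017,0]],
    [[-0.0015,0,-0.0004],[0,-0.0017,0]]
  ]
}}

```text
t: 11.93
ee_pos: [0.5256, 0.1607, 0.032]
orientation: [-0.001, 0.102, 0.995, -0.0]
ft_force: [-18.1, 2.6, 12.6]
opening: 0.0452
gripper_force: 64.0
```

```bash
python3 -c "
from mark import *;look();o=robot.get_obs();print(o['orientation'],o['ee_pos'])"
```

```text
F [-18.1   2.6  12.6] M [ 0.34  2.46 -0.27] tcp jig x 18.8 F along -18.2 t 11.9333
scene green 11 jig x 73.4 70.6 76.3 y -48.9
scene green 17 jig x 85.0 81.2 88.4 y -49.5
top green 3 jig x 82.1 81.7 82.5 y -44.7
top green 5 jig x 74.0 72.3 75.7 y -52.6
[-1.01150259e-03  1.02459498e-01  9.94736553e-01 -4.66501607e-04] [0.52560195 0.16074793 0.03197684]
```

Bed friction is taking about half of the push, because the rack is pressed down with roughly 13 N. I'll ease the tool up slightly and re-read.

In the tool's units: -0.0008 m is -0.001, -0.0006 m is -0.0008.

>>> {"method": "servo_tool", "body": {
  "deltas": [
    [[0,0,-0.0003],[0,0,0]],
    [[0,0,-0.0005],[0,0,0]],
    [[0,0,-0.0008],[0,0,0]],
    [[0,0,-0.001],[0,0,0]],
    [[0,0,-0.001],[0,0,0]],
    [[0,0,-0.001],[0,0,0]],
    [[0,0,-0.001],[0,0,0]],
    [[0,0,-0.001],[0,0,0]]
  ]
}}

```text
t: 12.7
ee_pos: [0.5261, 0.1606, 0.032]
orientation: [-0.001, 0.102, 0.995, -0.0]
ft_force: [-10.7, 2.7, 3.0]
opening: 0.0451
gripper_force: 62.8
```

```bash
python3 -c "
from mark import *;look();o=robot.get_obs();print(o['orientation'],o['ee_pos'])
c=cam('scene'); cv2.imwrite('pics/s6.png',cv2.resize(c['pixels'][145:195,270:340],(784,560),interpolation=cv2.INTER_CUBIC))"
```

```text
F [-10.7   2.7   3. ] M [ 0.41  1.59 -0.11] tcp jig x 19.3 F along -11.1 t 12.7
scene green 11 jig x 73.7 71.4 76.3 y -48.6
scene green 16 jig x 85.2 81.2 88.4 y -50.2
top green 12 jig x 73.8 71.5 77.2 y -48.4
[-5.38040134e-04  1.02469131e-01  9.94735947e-01 -4.27151435e-04] [0.52605085 0.16062187 0.0320229 ]
```

View pics/s6.png

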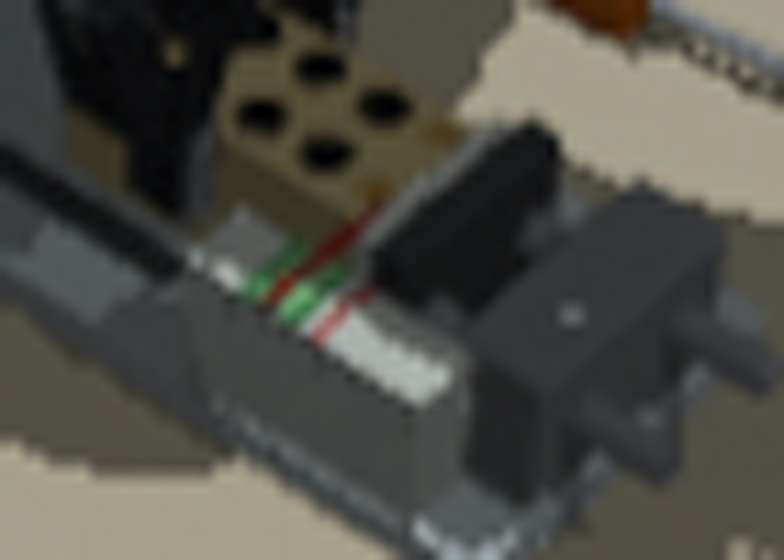

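Crop: the red pointer at (275,290) lies between the green marks at (255,280) and (300,300), just short of midway. The red mark at (330,320) is well beyond it. The rack end sits flush on the plate. One last small nudge, then hold.

In the tool's units: -0.0008 m is -0.001, -0.0006 m is -0.0008.

>>> {"method": "servo_tool", "body": {
  "deltas": [
    [[-0.0004,0,0],[0,0,0]],
    [[-0.0008,0,0],[0,0,0]],
    [[-0.001,0,0],[0,0,0]],
    [[-0.001,0,0],[0,0,0]],
    [[-0.001,0,0],[0,0,0]],
    [[-0.001,0,0],[0,0,0]],
    [[-0.001,0,0],[0,0,0]],
    [[-0.001,0,0],[0,0,0]]
  ]
}}

```text
t: 13.52
ee_pos: [0.5268, 0.1605, 0.032]
orientation: [-0.001, 0.102, 0.995, -0.0]
ft_force: [-11.2, 2.4, 3.5]
opening: 0.0451
gripper_force: 62.8
```

>>> {"method": "servo_tool", "body": {
  "deltas": [
    [[0,0,0],[0,0,0]],
    [[0,0,0],[0,0,0]],
    [[0,0,0],[0,0,0]],
    [[0,0,0],[0,0,0]],
    [[0,0,0],[0,0,0]],
    [[0,0,0],[0,0,0]],
    [[0,0,0],[0,0,0]],
    [[0,0,0],[0,0,0]]
  ]
}}

```text
t: 14.18
ee_pos: [0.5267, 0.1605, 0.032]
orientation: [-0.001, 0.102, 0.995, -0.0]
ft_force: [-11.5, 3.3, 3.5]
opening: 0.0456
gripper_force: 62.8
```

```bash
python3 -c "
from mark import *;look();o=robot.get_obs();print(o['orientation'],o['ee_pos'],o['gripper_force'])
c=cam('scene');s=c['pixels'].astype(int);r=s[...,2]-s[...,1]
v,u=np.nonzero(r>35)
for a,b in zip(u,v):
    W=ray(c,a,b,.060)[:2]*1000-O
    if -62<W@n<-40 and 55<W@d<105: print(a,b,(W@d).round(1),(W@n).round(1),r[b,a])"
```

```text
F [-11.5   3.3   3.5] M [ 0.4   1.64 -0.16] tcp jig x 20.0 F along -12.0 t 14.1833
scene green 12 jig x 74.0 71.4 77.5 y -49.4
scene green 13 jig x 85.9 83.2 88.4 y -50.5
top green 10 jig x 73.7 71.9 76.8 y -48.9
[-6.46453578e-04  1.02475709e-01  9.94735201e-01 -4.37396823e-04] [0.52673542 0.16047918 0.03203322] 62.81037211418152
296 169 78.7 -46.9 36
295 170 79.2 -51.6 44
296 170 81.2 -49.7 38
294 171 79.6 -56.3 42
300 172 94.1 -48.2 48
299 173 94.4 -52.9 49
298 174 94.8 -57.5 48
298 175 97.2 -60.4 42
```

```bash
python3 -c "
from station import robot
print(robot.close_job())"
```

```text
the job is handed in; nothing more can be done
None
```

I handed the job in with the cream rack body flat on the bed, square and centred against the end plate. The pointer was within about 0.5 mm of midway between the green marks (about 8 N on the plate), well short of the red mark, and the gripper was still holding at 63 N.

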